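# Lids back on the glue pot, outer lid off and in hand

## Task

Make the clean glue pot ready for filling through its inner lid: first take away the brush that lies across its mouth and lay it down flat in the long steel tray, wholly inside. Then carry the two nested lids over together, by the inner lid's rim, lower them gently until the inner lid sits fully home on the pot, and only then let go. Last, lift the outer lid alone by its knob, leaving the inner lid seated, and finish while holding it still and upright in the gripper, its lower edge about 12 cm above the pot's rim; the pot and everything else on the bench stay where they are.

Things in the scene. Friction and masses are not known exactly. Their poses are not given: they have to be found in the camera images.
- pot: The glue pot, bare aluminium, clean and empty, standing loose (0.6 to 1.1 kg): round body 110 mm across up to 60 mm high, then a cone up to 74 mm, then an upright neck 60 mm outside and 53 mm inside up to the rim 98 mm high. Origin: centre of its underside, z up.
- pot_rim (a point): Centre of the pot's mouth, level with the top of the rim, 98 mm above the bench.
- inner_lid: Inner lid, bare aluminium, 0.08 to 0.15 kg: round spigot below, 49 mm across (46 at its bevelled foot), 16 mm deep, dropping with 2 mm play into the pot's neck; then the flange; then a hollow neck. At the start it stands on its spigot on the bench, the outer lid over its neck. Origin: centre of the spigot's foot, z up; when seated on the pot this is 16 mm below the pot's rim.
- inner_flange (a point): Middle of the inner lid's flange (its rim, 66 mm across, 8 mm thick, 16 to 24 mm above the lid's origin), on the axis, 20 mm above the origin. Only the flange sticks out past the outer lid: gripped across its width it carries both lids. Its underside comes to rest on the pot's rim.
- inner_neck (a point): Centre of the top of the inner lid's filling neck, 46 mm above its origin; the neck is 44 mm across at the flange, narrows to 31 mm and has a hole down through it. Hidden under the outer lid at the start.
- outer_lid: Outer lid, bare aluminium, 0.05 to 0.1 kg: a plain cap 54 mm across, 28 mm high (hollow 48 mm across, 25 mm deep), standing loose over the inner lid's neck with 2 mm play, its edge on the flange. Nothing fastens the two: lifting it leaves the inner lid behind. Origin: centre of its lower edge, z up; nested, 24 mm above the inner lid's origin.
- outer_knob (a point): Middle of the outer lid's black round knob, on the axis, 41 mm above the outer lid's origin. The knob is 24 mm across (18 mm in its lowest 5 mm) and reaches from 28 to 54 mm above that origin.
- brush: Flat glue brush, 45 g, lying flat across the pot's rim at the start: 180 mm long along its x axis; wooden handle 16 mm wide, 10 mm thick from x = -90 to +20 mm; steel ferrule 28 mm wide, 12 mm thick up to +50; dark stiff bristles 28 mm wide up to +90. Origin: middle of its length on the underside, close to its balance point; z up.
- brush_heel (a point): Point in the handle 85 mm behind the brush's origin (5 mm from the handle's end), 5 mm above the underside.
- brush_tip (a point): Point in the bristles 85 mm ahead of the brush's origin (5 mm from their end), 5 mm above the underside.
- brush_tray: The long shallow steel tray for brushes, fixed on the bench: 240 mm long (its x axis), 110 mm wide, walls 18 mm high and 3 mm thick, floor 3 mm thick. Origin: centre of its underside, z up. It stands on one side of the pot, the lids on the other; which side varies.
- mallet: Bystander, loose: white-headed mallet lying flat, head 80 x 44 mm, handle 170 mm. Origin at the underside.
- spool: Bystander, loose: dark thread spool standing upright, 48 mm across, 58 mm high. Origin at the underside.
- rivet_jar: Bystander, loose: grey jar with black cap, 60 mm across, 75 mm high. Origin at the underside.
- bone_folder: Bystander, loose: flat ivory-coloured folder, 140 x 22 x 5 mm. Origin at the underside.
- awl: Bystander, loose: awl with a square wooden handle 75 x 22 x 22 mm and a thin steel point. Origin at the underside.
- edge_tape: Bystander, loose: ring of leather edging, 64 mm outside, 20 mm high. Origin at the underside.
- cutting_weight: Bystander, loose: dark steel block 90 x 50 x 40 mm. Origin at the underside.
Not all that is in view belongs to the job. Leave any green or turquoise look-alike of the brush alone.

How it is judged (in metres and radians):
On the way, in this order (a step that is already met when the one before it is completed fails the run):
1. the brush lies wholly inside the tray, let go (x of brush_heel in the frame of brush_tray between -0.117 and 0.117 m and y of brush_heel in the frame of brush_tray between -0.052 and 0.052 m and z of brush_heel in the frame of brush_tray between 0 and 0.019 m and x of brush_tip in the frame of brush_tray between -0.117 and 0.117 m and y of brush_tip in the frame of brush_tray between -0.052 and 0.052 m and z of brush_tip in the frame of brush_tray between 0 and 0.019 m and contact force between the fingers and brush below 0.05 N and linear speed of brush below 0.03 m/s), for 0.2 s.
2. the nested lids have been lowered on to the pot and are still held (horizontal distance between inner_lid and pot below 0.006 m and z of inner_lid in the frame of pot_rim below -0.009 m and horizontal distance between outer_lid and inner_lid below 0.006 m and z of outer_lid in the frame of inner_lid below 0.028 m and angle between the z axis of outer_lid and the z axis of inner_lid, either way round below 0.1 rad and contact force between the fingers and inner_lid above 0.3 N), for 0.1 s.
3. the inner lid sits home on the pot, let go, with the outer lid still on it (horizontal distance between inner_lid and pot below 0.005 m and z of inner_lid in the frame of pot_rim below -0.0135 m and angle between inner_lid's own z axis and vertical below 0.07 rad and horizontal distance between outer_lid and inner_lid below 0.006 m and z of outer_lid in the frame of inner_lid below 0.028 m and angle between the z axis of outer_lid and the z axis of inner_lid, either way round below 0.1 rad and contact force between the fingers and inner_lid below 0.05 N and contact force between the fingers and outer_lid below 0.05 N), for 0.2 s.
At the end, for the whole second after the job is handed in: The brush lies flat and wholly inside the tray; the inner lid sits on the pot (axis within 5 mm, flange within 2.5 mm of the rim, tilt under 0.07 rad), untouched; the outer lid is held by the fingers alone, still and upright (within 0.25 rad), its lower edge at least 80 mm above the pot's rim (x of brush_heel in the frame of brush_tray between -0.117 and 0.117 m and y of brush_heel in the frame of brush_tray between -0.052 and 0.052 m and z of brush_heel in the frame of brush_tray between 0 and 0.019 m and x of brush_tip in the frame of brush_tray between -0.117 and 0.117 m and y of brush_tip in the frame of brush_tray between -0.052 and 0.052 m and z of brush_tip in the frame of brush_tray between 0 and 0.019 m and horizontal distance between inner_lid and pot below 0.005 m and z of inner_lid in the frame of pot_rim below -0.0135 m and angle between inner_lid's own z axis and vertical below 0.07 rad and contact force between each of the arm, outer_lid and inner_lid below 0.05 N and z of outer_lid in the frame of pot_rim above 0.08 m and contact force between the fingers and outer_lid above 0.5 N and contact force between outer_lid and pot below 0.05 N and angle between outer_lid's own z axis and vertical below 0.25 rad and linear speed of outer_lid below 0.03 m/s and linear speed of inner_lid below 0.02 m/s and angle between pot's own z axis and vertical below 0.05 rad); the arm keeps its last pose, push and grip.
It fails at once if the outer lid comes apart from the inner lid (12 mm or more) while the inner lid is not seated on the pot (distance between outer_lid and inner_lid above 0.036 m and not (horizontal distance between inner_lid and pot below 0.005 m and z of inner_lid in the frame of pot_rim below -0.0125 m and angle between inner_lid's own z axis and vertical below 0.07 rad)).
It fails at once if a lid is tipped over (0.5 rad) (angle between any of inner_lid, outer_lid's own z axis and vertical above 0.5 rad).
It fails at once if the inner lid is slammed or pressed on to the pot with more than 40 N (contact force between inner_lid and pot above 40 N).
It fails at once if the pot is shifted by 25 mm or tipped (distance of pot from where it was at the start of the episode above 0.025 m or angle between pot's own z axis and vertical above 0.2 rad).
It fails at once if a bystander is shifted by more than 30 mm (distance of any of mallet, spool, rivet_jar, bone_folder, awl, edge_tape, cutting_weight from where it was at the start of the episode above 0.03 m).
It also fails if it takes over 72 s, if anything falls off the work surface, if the arm or the gripper's body presses on something with over 40 N, if the wrist force passes 120 N, or if a joint passes its speed limit or range.

## Robot

A 6-joint arm with a two-finger parallel gripper is mounted at the origin on the work surface. World frame = base frame: x ahead of the robot, y to its left, z up, the work surface at z = 0. Lengths are in mm, angles in rad, forces in N, time in s.
With the tool pointing down it reaches from about 275 to 825 mm from the base axis. Payload 5.2 kg.
Tool frame: the origin (TCP) lies at the very end of the fingers, on their centre line; the grasp point (between the pads) lies 19 mm behind it; z points along the fingers, y is the line along which they close (so a half turn about z gives the same grasp; the last joint's range is limited). The gripper opens to 93 mm and grips with 3 to 60 N. Pads are 15 mm wide; open, the fingers measure 128 mm over their backs; the gripper's body (75 mm by 188 mm) begins 65 mm behind the grasp point.
Start: joints at [-1.361, 0.259, 1.535, -0, 1.348, -0.203], TCP at [220.667, -503.797, 218.653] pointing down, gripper open.
Joint ranges: [-3.14, 3.14], [-0.91, 2.08], [0.19, 2.58], [-1.22, 4.36], [0.22, 2.71], [-3.12, 3.12]. Speed limits (rad/s): [2.57, 2.57, 3.14, 3.14, 3.14, 3.14].

## Interface

Orientations are given as [roll, pitch, yaw] about the fixed x, y, z axes, in that order (R = Rz(yaw) Ry(pitch) Rx(roll)).
In Python, from bench import robot gives the robot as it stands. The module is installed in compiled form; this text tells all that it offers. Calls block until the motion is done:
- robot.move_ptp(position, orientation): joint-space move of the TCP to a pose.
- robot.move_linear(position, ori=None, speed=150, f_stop=None): straight line of the TCP; ori=None keeps the orientation; speed is the mean speed in mm/s. With f_stop (N) it stops when the force on the tool has changed by that much, and returns True; else False.
- robot.move_j(angles): joint-space move.
- robot.move_gripper(opening): opening from 0.0 (shut) to 1.0 (fully open); the grip force is fixed at half the most; returns when the fingers have stopped.
- robot.sleep(seconds).
- robot.inverse_kinematics(position, orientation): joint angles nearest the present ones, or None.
- robot.get_image(name): name is "scene" or "top" or "wrist"; returns a dict with "img" (384x512x3 uint8, blue, green, red), "fovy" (degrees; the focal length in pixels is half the picture's height over the tangent of half this angle, whatever the lens; pixels are square), "cx", "cy" (the principal point, pixels), "eye" and "orientation" of the camera in the world. Camera axes: x right, y down, z forward; pixel columns grow to the right and rows downward; lengths in mm; the calibration is good to about 2 mm. A picture is of the moment at which its call begins. There is no depth.
A pose or a line that the arm cannot do raises robot.MotionError and nothing moves.
- robot.hand_in(): hands the job in; it is judged then, once.
Readings, each from a call of its own:
- robot.current_t(): time.
- robot.current_qpos(): joint angles.
- robot.current_joint_vel(): joint speeds.
- robot.current_joint_efforts(): joint torques, N m.
- robot.current_tcp_pos(): TCP position.
- robot.current_eef_rot(): TCP orientation.
- robot.current_contact_force(): force on the tool from outside, world axes, zero at the start.
- robot.current_ft_torque(): the same for the moment, N m.
- robot.current_gripper_width(): opening from 0.0 (shut) to 1.0 (fully open).
- robot.current_finger_force(): force on a finger pad.
Only numpy, scipy, OpenCV 4.12 (cv2) and the standard library are available. Lean on these libraries where they do the work, as an engineer would, in place of code of your own. Each camera call takes 0.05 s, during which the arm holds its last target. There are 200 camera calls.

## Working session

There is one attempt and no reset: what is moved stays moved. The work goes in short steps, each a Python script; the robot and the scene stay as the last script left them, time stands still between calls to the robot, and variables do not carry over. Pictures are saved under pics/ and viewed, at most 10 in all, crops included, and the job is handed in when it is done.

```bash
mkdir -p pics; cat > h.py <<'E'
import numpy as np, cv2
from scipy.spatial.transform import Rotation as R
from bench import robot
def cam(im):
    h=im["img"].shape[0]; f=h/2/np.tan(np.radians(im["fovy"])/2)
    return f,im["cx"],im["cy"],np.array(im["eye"],float),R.from_euler('xyz',im["orientation"]).as_matrix()
def px2w(c,u,v,z):
    f,cx,cy,e,M=c; d=M@np.array([(u-cx)/f,(v-cy)/f,1]); return e+d*(z-e[2])/d[2]
def w2px(c,p):
    f,cx,cy,e,M=c; q=M.T@(np.array(p,float)-e); return np.array([cx+f*q[0]/q[2],cy+f*q[1]/q[2]])
E
python3 - <<'E'
from h import *
import pickle
for n in("scene","top"):
    im=robot.get_image(n); c=cam(im); pickle.dump(c,open(n+".pkl","wb")); print(n,im["fovy"],im["cx"],im["cy"],im["eye"],im["orientation"])
    cv2.imwrite(f"pics/{n}0.png",cv2.resize(im["img"],(800,600),interpolation=cv2.INTER_CUBIC)); cv2.imwrite(n+"_raw.png",im["img"])
print(robot.current_t(),robot.current_eef_rot())
E
```

```text
scene 55.94790892927417 257.2749938965937 190.939659315924 [1267.71478544  123.24972949  655.59796201] [-2.22449796  0.01274647  1.69419004]
top 46.32988402598271 260.1696148317925 190.5002486626545 [ 466.82248156    2.16200099 1127.5037933 ] [-3.10035643  0.00746986 -1.54967975]
0.1 [-3.13997465e+00 -3.13576775e-04  4.12826588e-01]
```

View pics/top0.png

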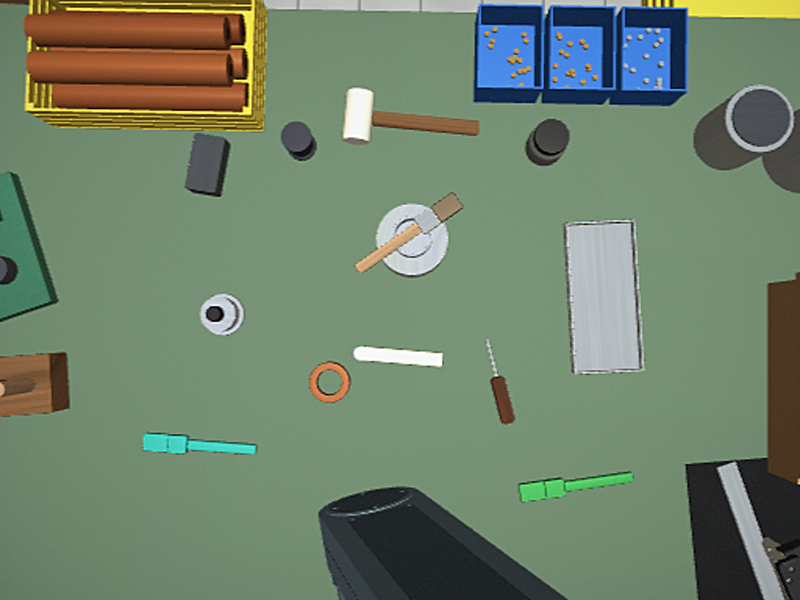

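View pics/scene0.png

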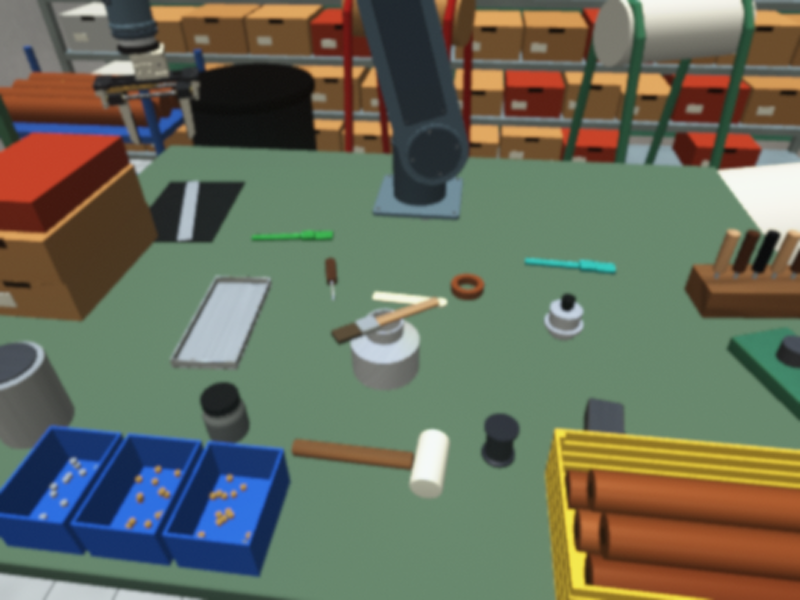

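The top picture shows the pot at about (412,240), the brush across it from (358,268) to (458,198), the nested lids at (221,314) and the tray at (604,297). The scene view agrees. Next I'll enlarge the pot and the lids.

```bash
python3 - <<'E'
from h import *
import pickle
im=cv2.imread("top_raw.png"); z=lambda a,b,w,h:cv2.resize(im[b:b+h,a:a+w],(w*5,h*5),interpolation=cv2.INTER_CUBIC)
cv2.imwrite("pics/crop1.png",np.hstack([z(222,115,80,70),z(105,165,80,70)]))
c=pickle.load(open("top.pkl","rb")); s=1.5625
for n,u,v,h in(("heel",358,268,108),("tip",458,200,108),("pot",412,240,60),("potneck",413,238,98),("flange",221,314,24),("knob",213,314,78),("tA",565,223,18),("tB",635,220,18),("tC",643,371,18),("tD",574,374,18),("folder",400,356,5),("tape",329,382,20),("awlbot",508,420,20),("jar",550,133,75),("spool",296,136,58),("malhead",358,117,40)): print(n,px2w(c,u/s,v/s,h).round(1))
E
```

```text
heel [550.5  82.3 108. ]
tip [653.2 -61.6 108. ]
pot [599.1   4.5  60. ]
potneck [597.4   3.   98. ]
flange [480.3 303.3  24. ]
knob [479.4 300.6  78. ]
tA [ 636.3 -237.7   18. ]
tB [ 643.3 -348.6   18. ]
tC [ 404.7 -363.    18. ]
tD [ 397.7 -254.7   18. ]
folder [419.5  20.    5. ]
tape [376.9 130.6  20. ]
awlbot [ 323.7 -151.8   20. ]
jar [ 764.2 -201.1   75. ]
spool [756.9 186.9  58. ]
malhead [793.7  93.4  40. ]
```

View pics/crop1.png

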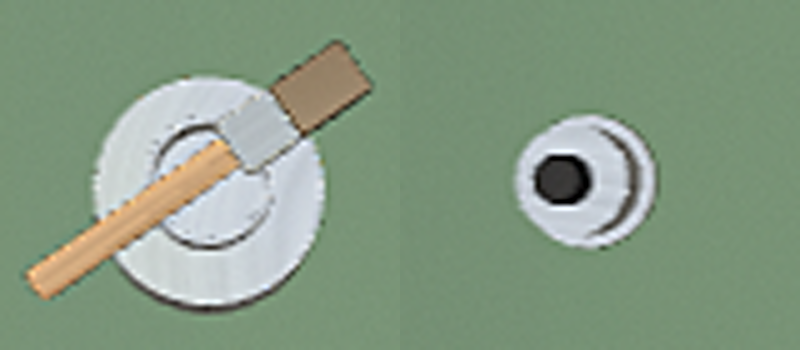

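The crop puts the brush ends at (37,285) and (356,63), the pot mouth at about (214,185), the flange centre at (590,180) and the knob at (563,180). The measured tray is 239 x 111 mm and the brush 177 mm, which match the given sizes. Next I'll hover over the brush and check with the wrist camera.

```bash
python3 - <<'E'
from h import *
import pickle
c=pickle.load(open("top.pkl","rb"))
q=lambda u,v,a,b,z:px2w(c,(u-2)/5+a,(v-2)/5+b,z).round(1)
h=q(37,285,222,115,108);t=q(356,63,222,115,110);d=t-h;L=np.hypot(d[0],d[1]);yaw=np.arctan2(d[1],d[0])
print("brush",(h+t)/2,L,yaw); print("body",q(208.5,190,222,115,60),"mouth",q(214,185,222,115,98)); print("flange",q(190,180.5,105,165,24),"knob",q(163,180,105,165,78))
m=(h+t)/2
robot.move_ptp([m[0],m[1],300],[np.pi,0,yaw+np.pi])
im=robot.get_image("wrist");c=cam(im);pickle.dump(c,open("w1.pkl","wb"));print(c,robot.current_qpos(),robot.current_t())
cv2.imwrite("pics/w1.png",cv2.resize(im["img"],(800,600),interpolation=cv2.INTER_CUBIC))
E
```

```text
brush [602.5   10.95 109.  ] 177.29706709362122 -0.9411706812496925
body [601.5   5.5  60. ] mouth [599.    2.9  98. ]
flange [481.  300.5  24. ] knob [480.3 298.5  78. ]
(np.float64(297.838600776044), 249.77454864629462, 191.92692750352063, array([556.80076124,  72.45798043, 466.23296785]), array([[ 8.09339742e-01,  5.63728837e-01,  1.64860485e-01],
       [ 5.87340644e-01, -7.76987676e-01, -2.26541649e-01],
       [ 3.86504982e-04,  2.80178423e-01, -9.59947864e-01]])) [-1.68435460e-01  3.17495771e-01  1.25916771e+00 -2.50139076e-04
  1.56517668e+00 -7.96306459e-01] 2.45
```

View pics/w1.png

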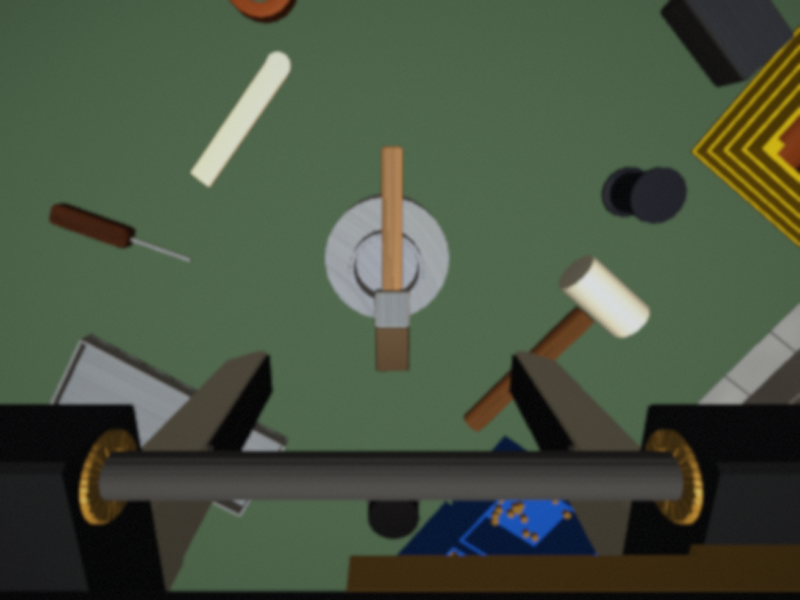

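The wrist picture shows the brush exactly vertical, heel (392,148) and tip end (392,370), with the pot mouth near (387,264). The brush yaw is therefore right.

```bash
python3 - <<'E'
from h import *
import pickle
c=pickle.load(open("w1.pkl","rb"));s=1.5625
h=px2w(c,392/s,148/s,108);t=px2w(c,392/s,370/s,109);m=(h+t)/2;d=t-h;yaw=np.arctan2(d[1],d[0])
print(h,t,m,np.hypot(*d[:2]),yaw,px2w(c,387/s,264/s,98))
g=m[:2]-2*d[:2]/180+0
yaw=-.941
o=[np.pi,0,yaw+np.pi]
robot.move_gripper(0.5)
robot.move_ptp([*g,150],o)
print(robot.move_linear([*g,100.5],speed=60,f_stop=4))
robot.move_gripper(0.0);print("w",robot.current_gripper_width()*93,robot.current_finger_force(),robot.current_tcp_pos())
robot.move_linear([*g,200],speed=100)
im=robot.get_image("wrist");pickle.dump(cam(im),open("w2.pkl","wb"));print(robot.current_gripper_width()*93,robot.current_t())
cv2.imwrite("pics/w2.png",cv2.resize(im["img"],(800,600),interpolation=cv2.INTER_CUBIC))
E
```

```text
[551.3075136   82.41639896 108.        ] [655.20341941 -60.44335783 109.        ] [603.25546651  10.98652056 108.5       ] 176.64447161837398 -0.9420096508044168 [600.20535045   8.39806378  98.        ]
False
w 15.275710393237068 29.99976396560669 [602.15235031  12.55201856 100.64290696]
15.394455822351606 6.7667
```

View pics/w2.png

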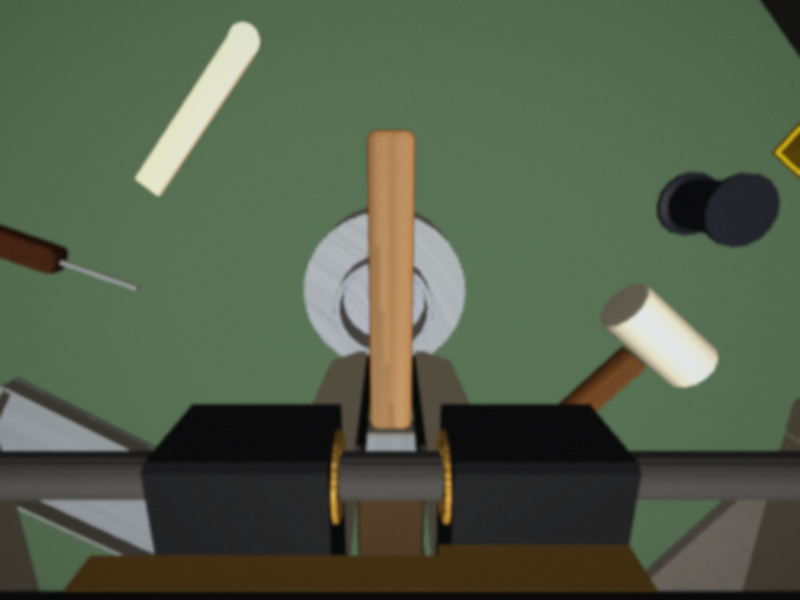

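The brush is held level between the fingers, its handle end at (391,131), and the pot is undisturbed. Now I'll place it in the tray.

```bash
python3 - <<'E'
from h import *
import pickle
o=[np.pi,0,0.066+np.pi]; p=[520.5,-301]
robot.move_ptp([*p,150],o)
robot.move_linear([*p,25],speed=120)
print(robot.move_linear([*p,5.2],speed=25,f_stop=3),robot.current_tcp_pos())
robot.move_gripper(0.5); robot.sleep(.2)
robot.move_linear([*p,120],speed=120)
im=robot.get_image("top");a=im["img"][120:250,340:430]
# wrist view of pot at yaw for lids
P=np.array([599.5,5]);L=np.array([480.8,300])
robot.move_gripper(1.0)
r=P-0;yaw=np.pi/2 
# tool offset so the pot sits in view ahead of the fingers: hover with tcp over pot, z=300
robot.move_ptp([*P,300],[np.pi,0,yaw]);print(robot.current_qpos()[5])
im=robot.get_image("wrist");pickle.dump(cam(im),open("w3.pkl","wb"))
robot.move_ptp([*L,300-82],[np.pi,0,yaw]);print(robot.current_qpos()[5])
im2=robot.get_image("wrist");pickle.dump(cam(im2),open("w4.pkl","wb"))
cv2.imwrite("w3.png",im["img"]);cv2.imwrite("w4.png",im2["img"])
z=lambda i,s:cv2.resize(i,None,fx=s,fy=s,interpolation=cv2.INTER_CUBIC)
A=np.hstack([z(im["img"],.78),z(im2["img"],.78)]);B=z(a,2.2);C=np.zeros((A.shape[0]+B.shape[0],A.shape[1],3),np.uint8);C[:A.shape[0]]=A;C[A.shape[0]:,:B.shape[1]]=B
print(C.shape,robot.current_t());cv2.imwrite("pics/c3.png",C)
E
```

```text
True [ 520.19274039 -300.78201002    5.63163421]
-0.17817966574815186
0.3605687798257114
(586, 798, 3) 16.2583
```

View pics/c3.png

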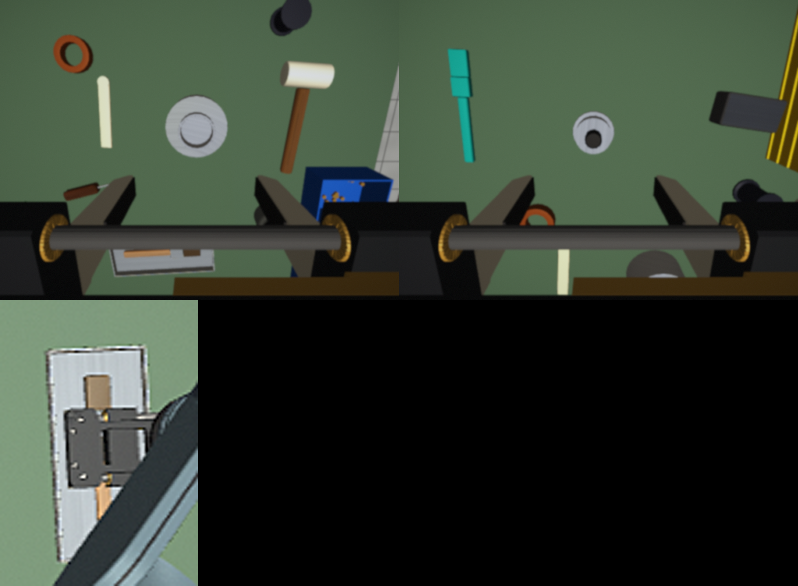

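The brush lies in the tray, near column 97 of the lower crop. The pot is at (196,127) and the lids at (594,133). I'll enlarge both for the centres.

```bash
python3 - <<'E'
from h import *
z=lambda f,a,b,w,h:cv2.resize(cv2.imread(f)[b:b+h,a:a+w],(w*4,h*4),interpolation=cv2.INTER_CUBIC)
C=np.hstack([z("w3.png",203,115,100,100),z("w4.png",203,120,100,100)])
for i in range(0,800,50): C[:8,i]=255; C[i//2,:8]=255
cv2.imwrite("pics/c4.png",C)
E
```

```text
(no output)
```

View pics/c4.png

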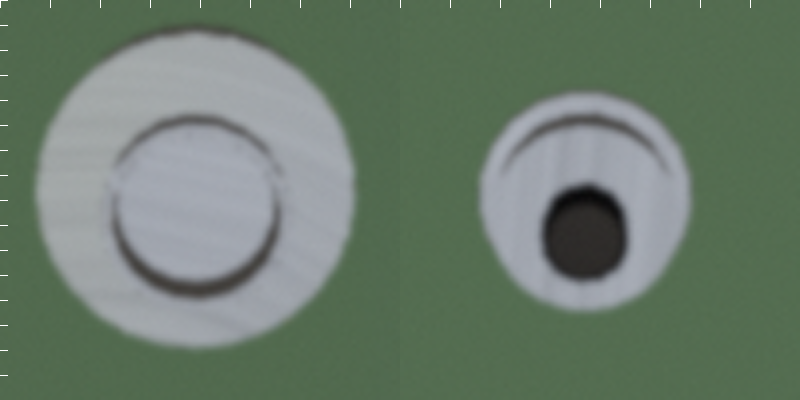

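The enlarged crop shows the pot body spanning columns 37–355, down to row 347, and the mouth arcs spanning columns 112–282, rows 115–298. The flange spans columns 480–690 from row 92, and the cap's lower edge is at row 311. I'll fit both numerically by projecting the circles.

```bash
python3 - <<'E'
from h import *
import pickle
from scipy.optimize import least_squares
def ext(c,x,y,r,z,off):
    t=np.linspace(0,2*np.pi,180); P=np.array([w2px(c,[x+r*np.cos(a),y+r*np.sin(a),z]) for a in t])
    P=(P-off)*4+1.5; return np.array([P[:,0].min(),P[:,0].max(),P[:,1].min(),P[:,1].max()]).round(1)
c=pickle.load(open("w3.pkl","rb"));of=[203,115]
f=least_squares(lambda p:(lambda e:[e[0]-37,e[1]-355,e[3]-347])(ext(c,*p,55,60,of)),[600,5],diff_step=1e-3)
print("pot",f.x,f.fun)
for r,z in((55,60),(30,98),(26.5,98),(30,74)):print(r,z,ext(c,*f.x,r,z,of))
c=pickle.load(open("w4.pkl","rb"));of=[203,120]
f=least_squares(lambda p:(lambda e:[e[0]-80,e[1]-290,e[2]-92])(ext(c,*p,33,24,of)),[480,300],diff_step=1e-3)
print("lid",f.x,f.fun)
for r,z in((33,24),(27,52),(12,78)):print(r,z,ext(c,*f.x,r,z,of))
E
```

```text
pot [602.2156531   5.       ] [-0.3  0.4 -1. ]
55 60 [ 36.7 355.4  31.1 346. ]
30 98 [101.4 292.2 121.3 308.6]
26.5 98 [112.6 281.  132.7 298.1]
30 74 [106.5 286.1 111.9 289. ]
lid [481.29 300.33] [-2.   1.8  0. ]
33 24 [ 78.  291.8  92.  301.9]
27 52 [ 90.4 279.2 125.7 310. ]
12 78 [139.5 230.  197.4 285.3]
```

The reprojection fits well: the rim's inner edge is predicted at row 298.1 against 298 seen, and the cap's lower edge at 310 against 311. The pot is at (602.2, 5.0) and the lids at (481.3, 300.3). Next I'll grip the flange and carry both lids over.

```bash
python3 - <<'E'
from h import *
import pickle
o=[np.pi,0,np.pi/2]; L=[481,300.3];P=[602.2,5.0]
robot.move_linear([*L,60],o,speed=120)
print(robot.move_linear([*L,2],speed=50,f_stop=6),robot.current_tcp_pos())
robot.move_gripper(0.0);print("w",robot.current_gripper_width()*93,robot.current_finger_force())
robot.move_linear([*L,12],speed=25); robot.move_linear([*L,140],speed=80)
print("w",robot.current_gripper_width()*93,robot.current_contact_force())
robot.move_linear([*P,140],speed=110); robot.sleep(.3)
im=robot.get_image("wrist");pickle.dump(cam(im),open("w5.pkl","wb"));cv2.imwrite("w5.png",im["img"])
s=robot.get_image("scene")["img"][150:270,180:320]
A=cv2.resize(im["img"][130:384,120:390],(540,508),interpolation=cv2.INTER_CUBIC)
C=np.zeros((508,800,3),np.uint8);C[:,:540]=A;C[:222,540:800]=cv2.resize(s,(260,222),interpolation=cv2.INTER_CUBIC)
cv2.imwrite("pics/c5.png",C);print(robot.current_tcp_pos(),robot.current_t())
E
```

```text
False [481.26759883 300.41341497   2.33434504]
w 64.10823933530446 29.768736362457275
w 64.02733305003652 [ 0.45292821  0.16392396 -3.00309172]
[602.19208343   5.03232217 140.0107768 ] 25.3667
```

View pics/c5.png

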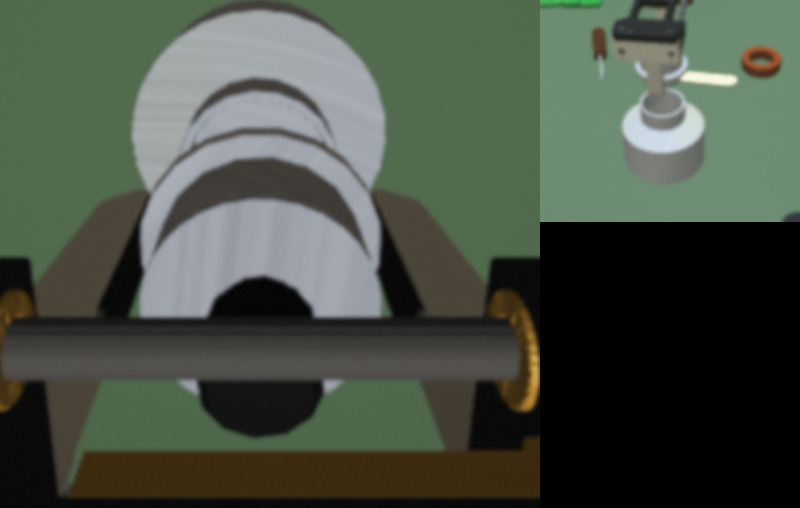

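The lids are held level and nested above the pot: flange top edge at row 128, columns 140–381, and pot body columns 133–385. I'll check the alignment numerically, then lower.

```bash
python3 - <<'E'
from h import *
import pickle
c=pickle.load(open("w5.pkl","rb"))
def ext(x,y,r,z):
    P=np.array([w2px(c,[x+r*np.cos(a),y+r*np.sin(a),z]) for a in np.linspace(0,2*np.pi,180)]);P=(P-[120,130])*2+.5
    return [*P.min(0).round(1),*P.max(0).round(1)]
print("pot",ext(602.2,5,55,60),"flange",ext(602.2,5,33,162), "flange+1mm y",ext(602.2,6,33,162),"cap",ext(602.2,5,27,190))
P=[602.2,5.0]
robot.move_linear([*P,106],speed=60); robot.sleep(.3)
print(robot.move_linear([*P,83],speed=12,f_stop=4),robot.current_tcp_pos(),robot.current_contact_force(),robot.current_t())
E
```

```text
pot [np.float64(132.4), np.float64(8.2), np.float64(386.5), np.float64(251.2)] flange [np.float64(136.7), np.float64(133.4), np.float64(382.3), np.float64(355.0)] flange+1mm y [np.float64(136.5), np.float64(129.6), np.float64(382.5), np.float64(352.0)] cap [np.float64(138.8), np.float64(199.5), np.float64(380.2), np.float64(410.5)]
True [602.15863218   5.01501005  84.12941096] [-0.62264251 -0.84521807  5.95141445] 28.0333
```

It stopped at z = 84.1, exactly the home height. Now I'll release, rise and grip the knob.

```bash
python3 - <<'E'
from h import *
P=[602.2,5.0]
robot.sleep(.3); robot.move_gripper(1.0); robot.sleep(.5)
robot.move_linear([*P,140],speed=60); robot.sleep(.3)
ims=[robot.get_image("wrist")["img"],robot.get_image("scene")["img"]]
z=lambda i,a,b,w,h:cv2.resize(i[b:b+h,a:a+w],(400,400*h//w),interpolation=cv2.INTER_CUBIC)
cv2.imwrite("pics/c6.png",np.hstack([z(ims[0],130,130,250,250),z(ims[1],190,150,120,120)]));print(robot.current_t())
E
```

```text
31.0167
```

View pics/c6.png

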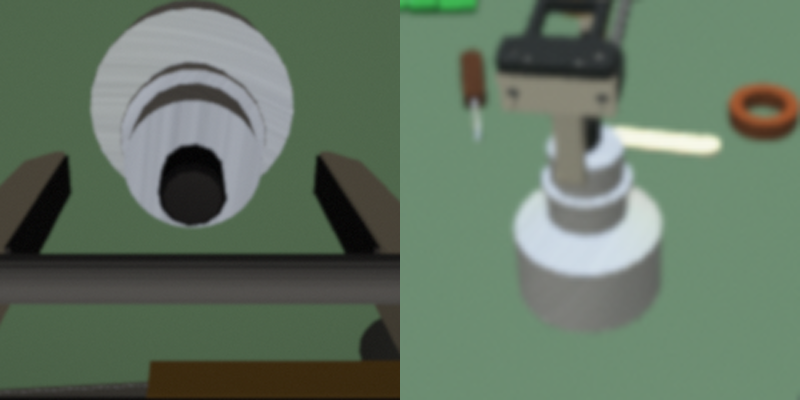

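The inner lid sits flush on the pot, with its flange level on the rim (right crop, about (587,185)). The cap is still nested and the knob, at (192,185), is centred between the fingers. Now I'll close on the knob and lift.

```bash
python3 - <<'E'
from h import *
P=[602.2,5.0]
robot.move_gripper(0.0);print("w",robot.current_gripper_width()*93,robot.current_finger_force())
robot.move_linear([*P,170],speed=20); robot.move_linear([*P,252],speed=50); robot.sleep(.8)
print("w",robot.current_gripper_width()*93,robot.current_finger_force(),robot.current_contact_force(),robot.current_t())
a=robot.get_image("wrist")["img"];b=robot.get_image("scene")["img"];t=robot.get_image("top")["img"]
z=lambda i,a,b,w,h:cv2.resize(i[b:b+h,a:a+w],(266,266*h//w),interpolation=cv2.INTER_CUBIC)
cv2.imwrite("pics/c7.png",np.hstack([z(a,130,130,250,250),z(b,170,90,150,150),z(t,320,120,130,130)]))
E
```

```text
w 23.09048128893039 30.000036718847696
w 23.088418171967454 29.999764577660244 [ 0.3651436  -0.33942703 -1.07056301] 36.35
```

View pics/c7.png

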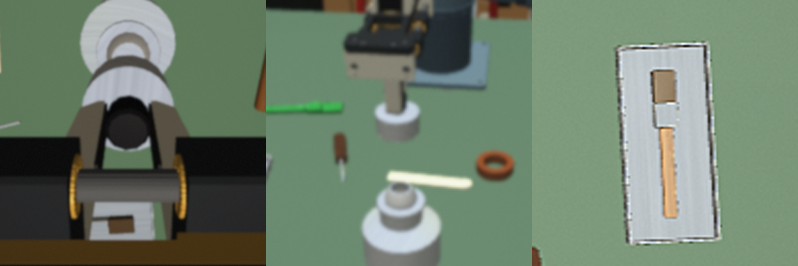

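The outer lid hangs upright in the gripper (397,120). The inner lid with its bare neck is seated on the pot (400,200), and the brush lies wholly inside the tray (665,145).

```bash
python3 -c "
from bench import robot
print(robot.hand_in())"
```

```text
the job is handed in; nothing more can be done
None
```

I handed the job in at about 36 s: the brush lies in the tray, the inner lid is seated on the pot, and the gripper holds the outer lid upright about 12 cm above the rim; the simulator returned no verdict.

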